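Walk a loaded plaster bat home into its bay

ROBOT

A 6-joint arm with a two-finger parallel gripper is mounted at the origin on the work surface. World frame = base frame: x ahead of the robot, y to its left, z up, the work surface at z = 0. Lengths are in m, angles in rad, forces in N, time in s.
With the tool pointing down it reaches from about 0.3 to 0.775 m from the base axis. Payload 14.6 kg.
Tool frame: the origin (TCP) lies on the centre line of the jaws, within the pads' length; the fingertips stand 25 mm ahead of it and the grasp point (between the pads) lies 6 mm ahead of it; z points along the fingers, y is the line along which they close (so a half turn about z gives the same grasp; the last joint's range is limited). The gripper opens to 94 mm and grips with 3 to 60 N. Pads are 16 mm wide; open, the fingers measure 119 mm over their backs; the gripper's body (75 mm by 177 mm) begins 78 mm behind the grasp point.
Start: joints at [-1.319, 0.3, 1.521, -0, 1.321, -0.067], TCP at [0.172, -0.522, 0.23] pointing down, gripper open.
Joint ranges: [-3.03, 3.03], [-0.79, 2.21], [0.23, 2.52], [-1.04, 4.18], [0, 3.07], [-2.55, 2.55]. Speed limits (rad/s): [2.22, 2.22, 2.57, 3.14, 3.14, 3.14].

INTERFACE

Orientations are given as a rotation vector (axis times angle).
In Python, from cell import manip gives the robot as it stands.
- The arm moves only by the tool carry_out, never from a script. Its argument "rows" is a list of rows, each an object with "linear": the shift along the tool's x, y, z in mm, a list of three; "twist": the turn about the tool's z in degrees; "gripper": the closure, from 0 (fully open) to 1 (shut). A call has exactly 8 rows; each row shifts and turns the commanded pose from where the row before left it, along the tool's axes as they then stand; what a row does not reach is not made up. A row lasts 1/8 s, in which the tool goes at most 62.5 mm and 10.7 degrees, less where a joint would pass 70% of its speed; a pose out of reach is approached as far as the arm can. A call is refused whole if a number of a shift passes 62.5 or a number of a turn 10.7, either way. A call with a gripper value outside its range is refused whole. The fingers move at their own pace and stop on an object; "grip_force" is the grip in N (left out, the last holds). Time passes only in rows, so rows that do not move let the fingers close, or fill a call up. It gives the time, the measured TCP pose, the force, the opening and the grip force at its end, in the units of the state.
- manip.state(): the state, without advancing time (a new reading comes with each control period).
- manip.grab_frame(name): name is "scene" or "top" or "wrist"; returns (picture, depth): 480x640x3 uint8, blue, green, red; 480x640 float32, m along the optical axis (not along the pixel's ray), 0 where there is no reading.
- manip.get_calibration(name): a dict with "fx", "fy", "cx", "cy" (pixels), "origin" and "attitude" of the camera in the world; the wrist camera has in their place "T_tool_cam" (4x4, takes a point from camera to tool coordinates, whose origin is the TCP and whose axes are the flange's). Camera axes: x right, y up, looking along -z (the intrinsics and any distortion apply to the point x, -y, -z); pixel columns grow to the right and rows downward; lengths in m; the calibration is good to about 2 mm. A picture is of the moment at which its call begins: read the wrist's pose just before it. get_calibration takes no time and is no camera call.
- manip.close_job(): hands the job in; it is judged then, once.
The state is a dict: "time_s": time; "joint_pos": joint angles; "joint_velocities": joint speeds; "effort": joint torques, N m; "position": TCP position; "tool_rot": TCP orientation; "force": force on the tool from outside, world axes, zero at the start; "ft_torque": the same for the moment, N m; "width": finger opening in m; "finger_force": force on a finger pad.
Only numpy, scipy, OpenCV 4.12 (cv2) and the standard library are available. Lean on these libraries where they do the work, as an engineer would, in place of code of your own. Each camera call takes 0.05 s, during which the arm holds its last target. There are 200 camera calls.

TASK

Walk the heavy plaster bat with the fragile pot on it along the table into the wooden bay by pushing only on the two dark blocks at its rear corners, left and right in turn, so that it stays flat and never swings more than about 20 degrees off the bay's direction. Once it is in, press it firmly home at its rear corners until it sits square and flush against the stop bar, keep about 10 N on it for half a second, then let go. Never push harder than 24 N, do not touch the pot, and leave the small pot, the bowl and the brush alone.

Things in the scene. Friction and masses are not known exactly. Their poses are not given: they have to be found in the camera images.
- bat: White plaster slab, 104 (its x) by 200 (its y) by 30 mm high, flat-bottomed, loose on the table, 0.8 to 1.0 kg with all it carries; sliding it takes about 4 to 8 N (rather less when only one corner is pushed), with brief higher peaks as it starts to move. Origin: centre of its underside. Its +x is its front, which must meet the stop bar; +y is its left. Pushing one rear corner forward turns it about a point near the other side while its centre moves forward.
- left_heel_face (a point): Centre of the rear face of the left dark wooden heel block, 15 mm up. Each block is fixed to the slab's rear edge, 28 mm wide (along the bat's y), 30 mm high, and stands out 10 mm rearwards; this face is at x = -62, y = +86 mm in the bat's frame and looks to the bat's -x.
- right_heel_face (a point): The same for the right heel block: x = -62, y = -86 mm in the bat's frame, 15 mm up.
- left_front_corner (a point): Front left corner of the slab, 15 mm up: x = +52, y = +100 mm in the bat's frame.
- right_front_corner (a point): Front right corner of the slab, 15 mm up: x = +52, y = -100 mm in the bat's frame.
- pot: Fragile grey clay pot stuck on the slab; its origin and axes are the bat's own. The pot's axis is at x = -14, y = 0 mm in the bat's frame; it stands from 30 to 80 mm above the table. Its flange, radius 68 mm, 54 to 61 mm above the table, overhangs the slab's rear edge between the heel blocks, to x = -82 mm. A finger must pass behind it when changing corners.
- stop: Pale rigid wooden stop bar fixed at the far end of the bay, 270 mm long (y), 26 mm thick (x), 34 mm high. Origin: centre of its front face, at table height; the bay's frame: +x points into the bar, the way the bat must go, and the bay opens to -x. Its front face is the plane x = 0. When home, the bat's origin is at x = -52, y = 0 and its axes are parallel.
- bay: The two fixed brown wooden cheeks beside the stop bar, 26 mm high; same origin and axes as the stop bar. Their inner faces are at y = +115 and -115 mm from x = -60 to 0, flaring outwards from x = -60 to about -100 mm.
- small_pot: Bystander: small grey clay pot, 80 mm across, 56 mm high. Origin: centre of its underside.
- water_bowl: Bystander: blue bowl, 90 mm across, 40 mm high. Origin: centre of its underside.
- trim_tool: Bystander: small hand brush lying on the table, about 200 mm long along its x. Origin: under its middle.

How it is judged:
On the way, in this order (a step that is already met when the one before it is completed fails the run):
1. the bat has entered the bay: its front edge is between the cheeks, less than 30 mm from the stop bar (y of bat in the frame of stop between -0.017 and 0.017 m and x of each of left_front_corner, right_front_corner in the frame of stop above -0.03 m), for 0.1 s.
2. the bat is pressed firmly home: both front corners within 2.5 mm of the stop bar bearing on it, while the fingers push the bat with more than 6.5 N (x of each of left_front_corner, right_front_corner in the frame of stop above -0.0025 m and contact force between bat and stop above 1 N and contact force between the fingers and bat above 6.5 N), for 0.2 s.
At the end, for the whole second after the job is handed in: Both front corners of the bat within 2.5 mm of the stop bar, the bat within 17 mm of the bay's centre line, flat on the table, at rest and released (x of each of left_front_corner, right_front_corner in the frame of stop above -0.0025 m and y of bat in the frame of stop between -0.017 and 0.017 m and angle between bat's own z axis and vertical below 0.03 rad and height (world z) of bat below 0.004 m and linear speed of bat below 0.01 m/s and contact force between the fingers and bat below 0.3 N); the robot touches nothing.
It fails at once if the bat is pushed with more than 24 N (contact force between any of the fingers, the arm and bat above 24 N).
It fails at once if the robot touches the pot, or pushes the plaster slab itself instead of the heel blocks (contact force between any of the fingers, the arm and pot above 1 N or contact force between any of the fingers, the arm and bat_c0 above 1 N).
It fails at once if the bat swings more than 25 degrees off the bay's direction (angle between the x axis of bat and the x axis of stop, either way round above 0.436 rad).
It fails at once if the bat is lifted or tipped (angle between bat's own z axis and vertical above 0.08 rad or height (world z) of bat above 0.012 m).
It fails at once if a bystander is moved more than 15 mm (distance of any of small_pot, water_bowl, trim_tool from where it was at the start of the episode above 0.015 m).
It also fails if it takes over 72 s, if anything falls off the work surface, if the arm or the gripper's body presses on something with over 40 N, if the wrist force passes 120 N, or if a joint passes its speed limit or range.

## Working session

There is one attempt and no reset: what is moved stays moved. The work goes in short steps, Python scripts to look and compute and a tool call to move; the robot and the scene stay as the last step left them, time stands still between calls to the robot, and variables do not carry over. Pictures are saved under pics/ and viewed, at most 10 in all, crops included, and the job is handed in when it is done.

Besides the shell and the picture viewer there is one more tool, called after ">>>" as name(argument=value, ...) on one line, values as JSON. carry_out: Moves the arm, as the interface text tells. Its arguments: {"type":"object","properties":{"rows":{"type":"array"},"grip_force":{"type":"number"}},"required":["rows"]}

```bash
mkdir -p pics; ls
python3 - <<'E'
from cell import manip
import cv2
s=manip.state();print({k:s[k] for k in('time_s','position','tool_rot','force','width')})
for n in('top','scene'):
    p,d=manip.grab_frame(n);cv2.imwrite(f'pics/{n}0.png',p);import numpy as np;np.save(f'{n}0.npy',d);c=manip.get_calibration(n);print(n,c)
print(manip.get_calibration('wrist'))
E
```

```text
pics
{'time_s': 0.0, 'position': array([ 0.17231401, -0.52206958,  0.22987997]), 'tool_rot': array([-3.10064137e+00, -4.98437569e-01,  1.46167107e-04]), 'force': array([-0.48996398, -0.46485235,  0.06287856]), 'width': 0.09413852301795947}
top {'fx': 616.0849433237794, 'fy': 616.0849433237794, 'cx': 325.84553700183153, 'cy': 233.00802371302564, 'origin': array([ 0.32892331, -0.01178127,  1.24645252]), 'attitude': array([ 0.12470254, -0.164675  , -1.5774688 ])}
scene {'fx': 480.74126337960297, 'fy': 480.74126337960297, 'cx': 320.2723528929501, 'cy': 237.12796037600287, 'origin': array([1.27478291, 0.46284238, 0.5927433 ]), 'attitude': array([0.54079993, 1.06583213, 1.94113568])}
{'fx': 338.4221273105552, 'fy': 338.4221273105552, 'cx': 326.2993044118635, 'cy': 235.71637695598355, 'T_tool_cam': array([[ 8.85905826e-04,  9.74186774e-01,  2.25741766e-01,
         6.46701323e-02],
       [ 9.99999420e-01, -7.24831847e-04, -7.96413165e-04,
         4.99706123e-04],
       [-6.12230351e-04,  2.25742341e-01, -9.74186851e-01,
        -1.54924001e-01],
       [ 0.00000000e+00,  0.00000000e+00,  0.00000000e+00,
         1.00000000e+00]])}
```

View pics/top0.png

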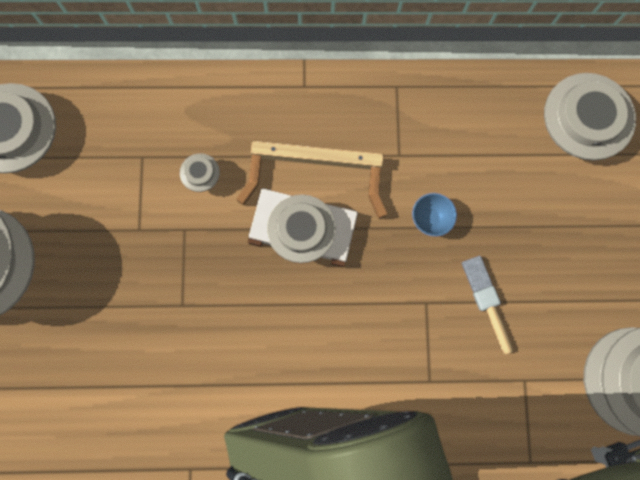

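View pics/scene0.png

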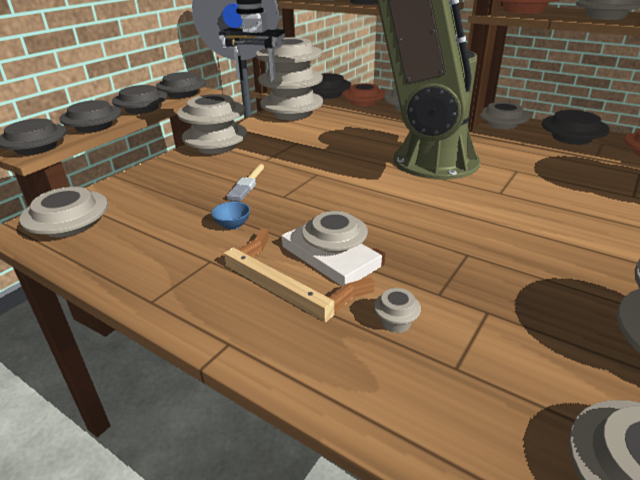

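The top view shows the stop bar at about (251–383, 142–165), with the cheeks below it. The slab has its front corners near (265,190) and (357,212) and carries the pot at (302,228). Small pot is at (200,172), bowl at (435,215) and brush at (488,305). The scene view shows nothing else near the bay.

```bash
cat > h.py <<'E'
import numpy as np,cv2
from scipy.spatial.transform import Rotation as R
from cell import manip
def ray(px,z,n='top'):
    c=manip.get_calibration(n)
    if n=='wrist':
        s=manip.state();Rt=R.from_rotvec(s['tool_rot']).as_matrix();T=c['T_tool_cam']
        M=Rt@T[:3,:3];o=s['position']+Rt@T[:3,3]
    else: M=R.from_rotvec(c['attitude']).as_matrix();o=c['origin']
    px=np.atleast_2d(px).astype(float)
    v=np.c_[(px[:,0]-c['cx'])/c['fx'],-(px[:,1]-c['cy'])/c['fy'],-np.ones(len(px))]@M.T
    return (o+v*((z-o[2])/v[:,2])[:,None])[:,:2]
def blob(mask):
    cs,_=cv2.findContours(mask.astype(np.uint8),cv2.RETR_EXTERNAL,cv2.CHAIN_APPROX_NONE)
    return max(cs,key=cv2.contourArea)[:,0,:]
def box(pts):
    (c,s,a)=cv2.minAreaRect((pts*1000).astype(np.float32));b=cv2.boxPoints((c,s,a));return np.array(c),s,b
def masks(p):
    h=cv2.cvtColor(p,cv2.COLOR_BGR2HSV).astype(int);H,S,V=h[...,0],h[...,1],h[...,2]
    return dict(slab=(S<30)&(V>195),stop=(H>15)&(H<30)&(S>50)&(S<140)&(V>190))
def bar(p,n='top'):
    m=masks(p)['stop'].copy(); 
    if n=='top': m[200:]=0;m[:,:235]=0;m[:,400:]=0;m[:130]=0
    return box(ray(blob(m),.034,n))
def slab(p,n='top'):
    m=masks(p)['slab'].copy()
    if n=='top': m[290:]=0;m[:140]=0;m[:,:230]=0;m[:,380:]=0
    cs=np.argwhere(cv2.morphologyEx(m.astype(np.uint8),cv2.MORPH_OPEN,np.ones((3,3))))[:,::-1]
    return box(ray(cs,.03,n))
E
python3 - <<'E'
from h import *
p=cv2.imread('pics/top0.png')
print('bar',bar(p));print('slab',slab(p))
for q,z in(((200,172),.056),((435,215),.04),((303,226),.08),((302,228),.06)): print(q,ray(q,z))
m=masks(p);v=p.copy();v[m['slab']]=(0,0,255);v[m['stop']]=(255,0,255)
cv2.imwrite('pics/m0.png',cv2.resize(v[110:310,170:470],None,fx=2.6,fy=2.6,interpolation=0))
E
```

```text
bar (array([721.44683838, -27.17228699]), (270.12176513671875, 26.825063705444336), array([[ 693.30273 , -159.94746 ],
       [ 719.96594 , -162.88945 ],
       [ 749.59094 ,  105.60289 ],
       [ 722.92773 ,  108.544876]], dtype=float32))
slab (array([573.96960449,   2.08324432]), (197.99911499023438, 101.64108276367188), array([[ 499.92987,  -80.99359],
       [ 598.31805, -106.50218],
       [ 648.00934,   85.16008],
       [ 549.62115,  110.66867]], dtype=float32))
(200, 172) [[0.67631983 0.20546184]]
(435, 215) [[ 0.58808615 -0.26432042]]
(303, 226) [[0.56000977 0.00085146]]
(302, 228) [[0.55999282 0.00305571]]
```

View pics/m0.png

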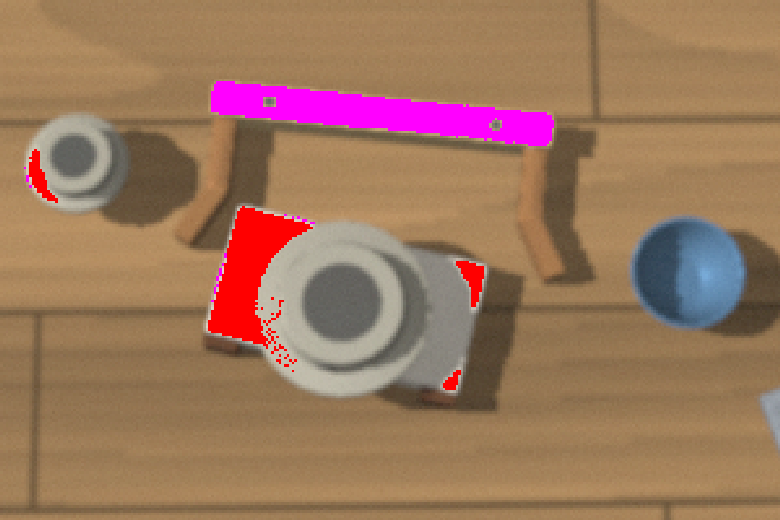

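>>> carry_out(rows=[{"linear": [0, 0, 0], "twist": 8.2, "gripper": 1}, {"linear": [0, 0, 0], "twist": 8.2, "gripper": 1}, {"linear": [0, 0, 0], "twist": 8.2, "gripper": 1}, {"linear": [22, -55, 0], "twist": 0, "gripper": 1}, {"linear": [22, -55, 0], "twist": 0, "gripper": 1}, {"linear": [22, -55, 0], "twist": 0, "gripper": 1}, {"linear": [22, -55, 0], "twist": 0, "gripper": 1}, {"linear": [22, -55, 0], "twist": 0, "gripper": 1}], grip_force=20)

```text
time_s: 1.1
position: [0.3125, -0.2593, 0.2304]
tool_rot: [-3.137, 0.174, 0.0]
force: [1.4, -0.3, -0.5]
width: 0.0176
finger_force: 0.0
```

>>> carry_out(rows=[{"linear": [22, -55, 0], "twist": 0, "gripper": 1}, {"linear": [22, -55, 0], "twist": 0, "gripper": 1}, {"linear": [22, -55, 0], "twist": 0, "gripper": 1}, {"linear": [22, -55, 0], "twist": 0, "gripper": 1}, {"linear": [20, -55, 0], "twist": 0, "gripper": 1}, {"linear": [0, -55, 0], "twist": 0, "gripper": 1}, {"linear": [0, -40, 0], "twist": 0, "gripper": 1}, {"linear": [0, 0, 0], "twist": 0, "gripper": 1}])

```text
time_s: 2.1
position: [0.46, 0.0967, 0.23]
tool_rot: [-3.137, 0.168, 0.001]
force: [0.1, -0.6, -0.7]
width: 0.0006
finger_force: 0.0
```

>>> carry_out(rows=[{"linear": [29, -14, 0], "twist": 0, "gripper": 1}, {"linear": [0, 0, 50], "twist": 0, "gripper": 1}, {"linear": [0, 0, 50], "twist": 0, "gripper": 1}, {"linear": [0, 0, 50], "twist": 0, "gripper": 1}, {"linear": [0, 0, 40], "twist": 0, "gripper": 1}, {"linear": [0, 0, 8], "twist": 0, "gripper": 1}, {"linear": [0, 0, 0], "twist": 0, "gripper": 1}, {"linear": [0, 0, 0], "twist": 0, "gripper": 1}])

```text
time_s: 3.1
position: [0.4915, 0.1054, 0.0341]
tool_rot: [-3.136, 0.174, -0.004]
force: [0.5, 0.4, 0.1]
width: 0.0003
finger_force: 0.0
```

```bash
cat > b.py <<'E'
# bay-frame report: TCP, bat centre/yaw (top camera)
from h import *
import sys
A=np.radians(-6.29);O=np.array([.7081,-.0257]);B=np.array([[np.cos(A),np.sin(A)],[-np.sin(A),np.cos(A)]])
tb=lambda q:np.round(B@(np.asarray(q)-O)*1000,1)
s=manip.state();print('t',round(s['time_s'],2),'TCP bay',tb(s['position'][:2]),'z',round(s['position'][2],4),'F bay',np.round(B@s['force'][:2],1),round(s['force'][2],1))
if len(sys.argv)>1:
    p,_=manip.grab_frame('top');cv2.imwrite(f'pics/{sys.argv[1]}.png',p)
    c,sz,b=slab(p);b=np.array([tb(q/1000) for q in b])
    e=max(((b[(i+1)%4]-b[i]) for i in range(4)),key=np.linalg.norm); e=e if e[1]>0 else -e
    y=np.arctan2(-e[0],e[1]);c=tb(c/1000);f=lambda X,Y:np.round(c+[np.cos(y)*X-np.sin(y)*Y,np.sin(y)*X+np.cos(y)*Y],1)
    print('bat',c,'yaw',round(np.degrees(y),1),'size',np.round(sz,0),'heels L',f(-62,86),'R',f(-62,-86),'front L',f(52,100),'R',f(52,-100))
E
python3 b.py a1
```

```text
t 3.1 TCP bay [-229.7  106.6] z 0.0341 F bay [0.4 0.5] 0.1
bat [-136.6   12.7] yaw -8.4 size [199. 104.] heels L [-185.3  106.9] R [-210.5  -63.3] front L [-70.5 104. ] R [-99.8 -93.8]
```

View pics/a1.png

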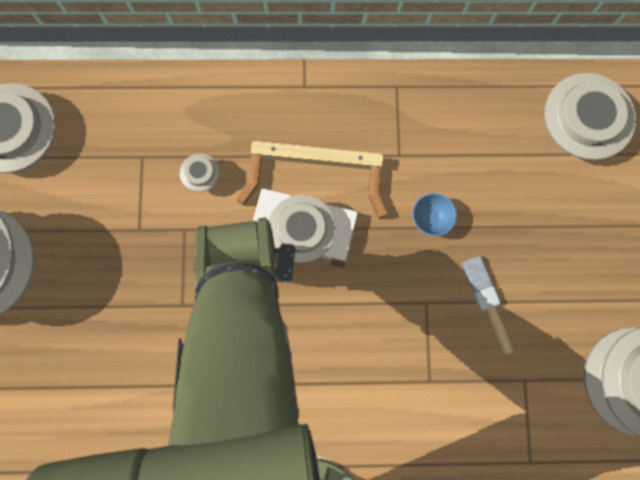

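The bat and heels were measured again and agree with the first estimate. The tool now stands behind the left heel, at pixel (285,262).

>>> carry_out(rows=[{"linear": [10, 0, 0], "twist": 0, "gripper": 1}, {"linear": [10, 0, 0], "twist": 0, "gripper": 1}, {"linear": [6, 0, 1], "twist": 0, "gripper": 1}, {"linear": [3, 0, 0], "twist": 0, "gripper": 1}, {"linear": [3, 0, 0], "twist": 0, "gripper": 1}, {"linear": [3, 0, 0], "twist": 0, "gripper": 1}, {"linear": [3, 0, 0], "twist": 0, "gripper": 1}, {"linear": [3, 0, 0], "twist": 0, "gripper": 1}])

```text
time_s: 4.15
position: [0.5307, 0.1013, 0.0314]
tool_rot: [-3.136, 0.174, 0.003]
force: [-6.3, 3.7, 3.5]
width: 0.0002
finger_force: 3.7
```

```bash
python3 b.py a2
```

```text
t 4.15 TCP bay [-190.3  106.8] z 0.0314 F bay [-6.7  2.9] 3.5
bat [-111.     7.6] yaw -9.4 size [198.  55.] heels L [-158.2  102.5] R [-186.2  -67.2] front L [-43.4  97.8] R [-76.  -99.5]
```

>>> carry_out(rows=[{"linear": [3, 0.5, 0], "twist": 0, "gripper": 1}, {"linear": [3, 0.5, 0], "twist": 0, "gripper": 1}, {"linear": [3, 0.5, 0], "twist": 0, "gripper": 1}, {"linear": [3, 0.5, 0], "twist": 0, "gripper": 1}, {"linear": [3, 0.5, 0], "twist": 0, "gripper": 1}, {"linear": [3, 0.5, 0], "twist": 0, "gripper": 1}, {"linear": [3, 0.5, 0], "twist": 0, "gripper": 1}, {"linear": [0, 0, 0], "twist": 0, "gripper": 1}])

```text
time_s: 5.2
position: [0.5516, 0.0956, 0.0314]
tool_rot: [-3.136, 0.173, 0.001]
force: [-1.9, 3.7, 1.5]
width: 0.0006
finger_force: 2.0
```

```bash
python3 b.py a3
```

```text
t 5.2 TCP bay [-168.8  103.4] z 0.0314 F bay [-2.3  3.4] 1.5
bat [-133.5    5. ] yaw -16.7 size [197. 122.] heels L [-168.1  105.2] R [-217.6  -59.5] front L [-54.9  85.8] R [-112.5 -105.7]
```

>>> carry_out(rows=[{"linear": [-16, -3, 0], "twist": 0, "gripper": 1}, {"linear": [-30, 0, 0], "twist": 0, "gripper": 1}, {"linear": [-34, 0, 0], "twist": 0, "gripper": 1}, {"linear": [0, 10, 0], "twist": 0, "gripper": 1}, {"linear": [0, 54, 0], "twist": 0, "gripper": 1}, {"linear": [0, 54, 0], "twist": 0, "gripper": 1}, {"linear": [0, 47, 0], "twist": 0, "gripper": 1}, {"linear": [0, 0, 0], "twist": 0, "gripper": 1}])

```text
time_s: 6.25
position: [0.4548, -0.06, 0.0317]
tool_rot: [3.136, -0.18, 0.001]
force: [-0.0, 0.2, -0.5]
width: 0.0004
finger_force: 0.0
```

```bash
python3 b.py a4
```

```text
t 6.25 TCP bay [-248.   -61.8] z 0.0317 F bay [-0.1  0.2] -0.5
bat [-135.2    6.8] yaw -16.7 size [199. 126.] heels L [-169.9  107. ] R [-219.3  -57.8] front L [-56.7  87.6] R [-114.1 -103.9]
```

View pics/a4.png

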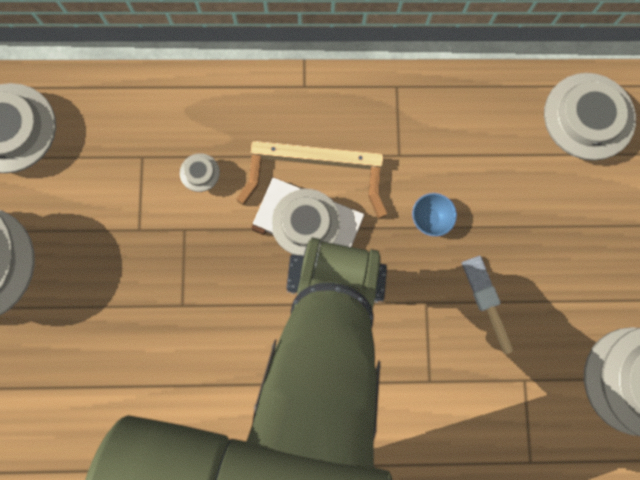

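Run:
```python
t=open('b.py').read()
t=t.replace("c=tb(c/1000);f=","c=tb(c/1000)+(min(sz)/2-52)*np.array([np.cos(y),np.sin(y)]);f=")
open('b.py','w').write(t)
```

>>> carry_out(rows=[{"linear": [9, 0, 0], "twist": 0, "gripper": 1}, {"linear": [8, 0, 0], "twist": 0, "gripper": 1}, {"linear": [3, 0, 0], "twist": 0, "gripper": 1}, {"linear": [3, 0, 0], "twist": 0, "gripper": 1}, {"linear": [3, 0, 0], "twist": 0, "gripper": 1}, {"linear": [3, 0.9, 0], "twist": 0, "gripper": 1}, {"linear": [3, 0.9, 0], "twist": 0, "gripper": 1}, {"linear": [3, 0.9, 0], "twist": 0, "gripper": 1}])

```text
time_s: 7.3
position: [0.488, -0.0637, 0.0313]
tool_rot: [-3.137, 0.174, 0.004]
force: [-8.9, -0.9, 5.5]
width: 0.0011
finger_force: 3.8
```

>>> carry_out(rows=[{"linear": [3, 0.9, 0], "twist": 0, "gripper": 1}, {"linear": [3, 0.9, 0], "twist": 0, "gripper": 1}, {"linear": [3, 0.9, 0], "twist": 0, "gripper": 1}, {"linear": [3, 0.9, 0], "twist": 0, "gripper": 1}, {"linear": [3, 0.9, 0], "twist": 0, "gripper": 1}, {"linear": [3, 0.9, 0], "twist": 0, "gripper": 1}, {"linear": [3, 0.9, 0], "twist": 0, "gripper": 1}, {"linear": [3, 0.9, 0], "twist": 0, "gripper": 1}])

```text
time_s: 8.3
position: [0.5112, -0.0737, 0.0313]
tool_rot: [3.137, -0.174, -0.004]
force: [-7.7, -1.7, 5.4]
width: 0.0002
finger_force: 3.6
```

```bash
python3 b.py a5
```

```text
t 8.3 TCP bay [-190.5  -69.3] z 0.0313 F bay [-7.4 -2.6] 5.4
bat [-110.99430344    8.09204199] yaw -6.8 size [199. 125.] heels L [-162.5  100.8] R [-182.7  -70. ] front L [-47.6 101.3] R [-71.1 -97.3]
```

>>> carry_out(rows=[{"linear": [3, 0.8, 0], "twist": 0, "gripper": 1}, {"linear": [3, 0.8, 0], "twist": 0, "gripper": 1}, {"linear": [3, 0.8, 0], "twist": 0, "gripper": 1}, {"linear": [3, 0.8, 0], "twist": 0, "gripper": 1}, {"linear": [3, 0.8, 0], "twist": 0, "gripper": 1}, {"linear": [3, 0.8, 0], "twist": 0, "gripper": 1}, {"linear": [-10, 0, 0], "twist": 0, "gripper": 1}, {"linear": [-24, 0, 0], "twist": 0, "gripper": 1}])

```text
time_s: 9.35
position: [0.4951, -0.0764, 0.0313]
tool_rot: [3.137, -0.174, 0.001]
force: [-0.6, 0.8, -0.9]
width: 0.0003
finger_force: 0.0
```

```bash
python3 b.py a6
```

```text
t 9.35 TCP bay [-206.2  -73.7] z 0.0313 F bay [-0.7  0.7] -0.9
bat [-103.69334032   11.35928348] yaw -0.3 size [199. 120.] heels L [-165.3   97.7] R [-166.1  -74.3] front L [-51.2 111.1] R [-52.2 -88.9]
```

>>> carry_out(rows=[{"linear": [-10, 0, 0], "twist": 0, "gripper": 1}, {"linear": [0, -55, 0], "twist": 0, "gripper": 1}, {"linear": [0, -55, 0], "twist": 0, "gripper": 1}, {"linear": [0, -55, 0], "twist": 0, "gripper": 1}, {"linear": [0, -5, 0], "twist": 0, "gripper": 1}, {"linear": [10, 0, 0], "twist": 0, "gripper": 1}, {"linear": [12, 0, 0], "twist": 0, "gripper": 1}, {"linear": [6, 0, 0], "twist": 0, "gripper": 1}])

```text
time_s: 10.4
position: [0.5332, 0.0893, 0.0315]
tool_rot: [-3.137, 0.176, -0.001]
force: [-1.0, -0.9, 0.5]
width: 0.0005
finger_force: 0.0
```

```bash
python3 b.py a7
```

```text
t 10.4 TCP bay [-186.4   95.2] z 0.0315 F bay [-0.9 -1. ] 0.5
bat [-103.50100618   11.44379641] yaw -0.3 size [199.  52.] heels L [-165.    97.8] R [-166.   -74.2] front L [-50.9 111.2] R [-52.1 -88.8]
```

>>> carry_out(rows=[{"linear": [5, 0, 0], "twist": 0, "gripper": 1}, {"linear": [3, 0, 0], "twist": 0, "gripper": 1}, {"linear": [3, 0.8, 0], "twist": 0, "gripper": 1}, {"linear": [3, 0.8, 0], "twist": 0, "gripper": 1}, {"linear": [3, 0.8, 0], "twist": 0, "gripper": 1}, {"linear": [3, 0.8, 0], "twist": 0, "gripper": 1}, {"linear": [3, 0.8, 0], "twist": 0, "gripper": 1}, {"linear": [3, 0.8, 0], "twist": 0, "gripper": 1}])

```text
time_s: 11.45
position: [0.5569, 0.0835, 0.0313]
tool_rot: [-3.136, 0.173, 0.003]
force: [-5.0, 5.8, 2.2]
width: 0.0003
finger_force: 3.1
```

>>> carry_out(rows=[{"linear": [3, 0.8, 0], "twist": 0, "gripper": 1}, {"linear": [3, 0.8, 0], "twist": 0, "gripper": 1}, {"linear": [3, 0.8, 0], "twist": 0, "gripper": 1}, {"linear": [3, 0.8, 0], "twist": 0, "gripper": 1}, {"linear": [2, 0.8, 0], "twist": 0, "gripper": 1}, {"linear": [0, 0, 0], "twist": 0, "gripper": 1}, {"linear": [-12, -2, 0], "twist": 0, "gripper": 1}, {"linear": [-30, 0, 0], "twist": 0, "gripper": 1}])

```text
time_s: 12.45
position: [0.5289, 0.0841, 0.0314]
tool_rot: [3.137, -0.174, 0.001]
force: [0.6, 0.5, -0.2]
width: 0.0001
finger_force: 0.0
```

```bash
python3 b.py a8
```

```text
t 12.45 TCP bay [-190.1   89.5] z 0.0314 F bay [0.5 0.6] -0.2
bat [-88.03448203  -0.75326027] yaw -6.1 size [199. 103.] heels L [-140.5   91.4] R [-158.9  -79.6] front L [-25.6  93.1] R [ -47.  -105.7]
```

>>> carry_out(rows=[{"linear": [-5, 0, 0], "twist": 0, "gripper": 1}, {"linear": [0, 54, 0], "twist": 0, "gripper": 1}, {"linear": [0, 55, 0], "twist": 0, "gripper": 1}, {"linear": [0, 55, 0], "twist": 0, "gripper": 1}, {"linear": [0, 5, 0], "twist": 0, "gripper": 1}, {"linear": [10, 0, 0], "twist": 0, "gripper": 1}, {"linear": [10, 0, 0], "twist": 0, "gripper": 1}, {"linear": [0, 0, 0], "twist": 0, "gripper": 1}])

```text
time_s: 13.5
position: [0.5266, -0.0846, 0.0314]
tool_rot: [3.137, -0.171, 0.001]
force: [0.1, 0.5, -0.8]
width: 0.0003
finger_force: 0.0
```

```bash
python3 b.py
```

```text
t 13.5 TCP bay [-173.9  -78.5] z 0.0314 F bay [0.  0.6] -0.8
```

>>> carry_out(rows=[{"linear": [3, 0, 0], "twist": 0, "gripper": 1}, {"linear": [3, 0, 0], "twist": 0, "gripper": 1}, {"linear": [3, 0, 0], "twist": 0, "gripper": 1}, {"linear": [3, 0.4, 0], "twist": 0, "gripper": 1}, {"linear": [3, 0.4, 0], "twist": 0, "gripper": 1}, {"linear": [3, 0.4, 0], "twist": 0, "gripper": 1}, {"linear": [3, 0.4, 0], "twist": 0, "gripper": 1}, {"linear": [3, 0.4, 0], "twist": 0, "gripper": 1}])

```text
time_s: 14.5
position: [0.5486, -0.0906, 0.0314]
tool_rot: [3.136, -0.174, -0.003]
force: [-8.6, -3.1, 6.1]
width: 0.0002
finger_force: 3.8
```

>>> carry_out(rows=[{"linear": [3, 0.4, 0], "twist": 0, "gripper": 1}, {"linear": [3, 0.4, 0], "twist": 0, "gripper": 1}, {"linear": [3, 0.4, 0], "twist": 0, "gripper": 1}, {"linear": [3, 0.4, 0], "twist": 0, "gripper": 1}, {"linear": [2, 0.4, 0], "twist": 0, "gripper": 1}, {"linear": [0, 0, 0], "twist": 0, "gripper": 1}, {"linear": [-12, 0, 0], "twist": 0, "gripper": 1}, {"linear": [-25, 0, 0], "twist": 0, "gripper": 1}])

```text
time_s: 15.5
position: [0.5257, -0.0895, 0.0313]
tool_rot: [-3.137, 0.173, -0.001]
force: [-0.4, 1.2, 0.4]
width: 0.0009
finger_force: 0.0
```

```bash
python3 b.py a9
```

```text
t 15.5 TCP bay [-174.3  -83.4] z 0.0313 F bay [-0.5  1.2] 0.4
bat [-75.01151923   6.5494897 ] yaw 3.7 size [199. 121.] heels L [-142.4   88.4] R [-131.4  -83.2] front L [-29.5 109.7] R [-16.7 -89.9]
```

>>> carry_out(rows=[{"linear": [-4, 0, 0], "twist": 0, "gripper": 1}, {"linear": [0, -55, 0], "twist": 0, "gripper": 1}, {"linear": [0, -55, 0], "twist": 0, "gripper": 1}, {"linear": [0, -55, 0], "twist": 0, "gripper": 1}, {"linear": [0, -8, 0], "twist": 0, "gripper": 1}, {"linear": [10, 0, 0], "twist": 0, "gripper": 1}, {"linear": [12, 0, 0], "twist": 0, "gripper": 1}, {"linear": [0, 0, 0], "twist": 0, "gripper": 1}])

```text
time_s: 16.55
position: [0.5642, 0.0789, 0.0314]
tool_rot: [-3.137, 0.177, -0.001]
force: [-0.6, 0.4, -0.2]
width: 0.0006
finger_force: 0.0
```

>>> carry_out(rows=[{"linear": [3, 0, 0], "twist": 0, "gripper": 1}, {"linear": [3, 0, 0], "twist": 0, "gripper": 1}, {"linear": [3, 0, 0], "twist": 0, "gripper": 1}, {"linear": [3, 0.6, 0], "twist": 0, "gripper": 1}, {"linear": [3, 0.6, 0], "twist": 0, "gripper": 1}, {"linear": [3, 0.6, 0], "twist": 0, "gripper": 1}, {"linear": [3, 0.6, 0], "twist": 0, "gripper": 1}, {"linear": [3, 0.6, 0], "twist": 0, "gripper": 1}])

```text
time_s: 17.55
position: [0.5861, 0.0752, 0.0312]
tool_rot: [-3.136, 0.173, 0.003]
force: [-5.5, 4.6, 1.4]
width: 0.0004
finger_force: 2.8
```

```bash
python3 b.py aa
```

```text
t 17.55 TCP bay [-132.3   87. ] z 0.0312 F bay [-6.  4.] 1.4
bat [-53.55761429   2.01749323] yaw -8.6 size [199.  32.] heels L [-101.9   96.4] R [-127.8  -73.7] front L [12.9 93.1] R [ -17.2 -104.7]
```

>>> carry_out(rows=[{"linear": [3, 0.5, 0], "twist": 0, "gripper": 1}, {"linear": [2, 0.5, 0], "twist": 0, "gripper": 1}, {"linear": [0, 0, 0], "twist": 0, "gripper": 1}, {"linear": [-12, -2, 0], "twist": 0, "gripper": 1}, {"linear": [-30, 0, 0], "twist": 0, "gripper": 1}, {"linear": [0, 0, 0], "twist": 0, "gripper": 1}, {"linear": [0, 50, 0], "twist": 0, "gripper": 1}, {"linear": [0, 55, 0], "twist": 0, "gripper": 1}])

```text
time_s: 18.6
position: [0.5388, -0.0256, 0.0318]
tool_rot: [3.137, -0.171, 0.002]
force: [0.7, 0.0, -0.1]
width: 0.0004
finger_force: 0.0
```

```bash
python3 b.py ab
```

```text
t 18.6 TCP bay [-168.3  -18.4] z 0.0318 F bay [0.7 0.1] -0.1
bat [-57.99084547  -2.59990519] yaw -0.0 size [201. 104.] heels L [-119.9   83.4] R [-120.   -88.6] front L [-5.9 97.4] R [  -6.  -102.6]
```

Run:
```python
from h import *
p=cv2.imread('pics/ab.png');v=p.copy();v[masks(p)['slab']]=(0,0,255)
cv2.imwrite('pics/abz.png',cv2.resize(np.hstack([p[120:290,220:410],v[120:290,220:410]]),None,fx=2.1,fy=2.1,interpolation=2))
```

```text
(no output)
```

View pics/abz.png

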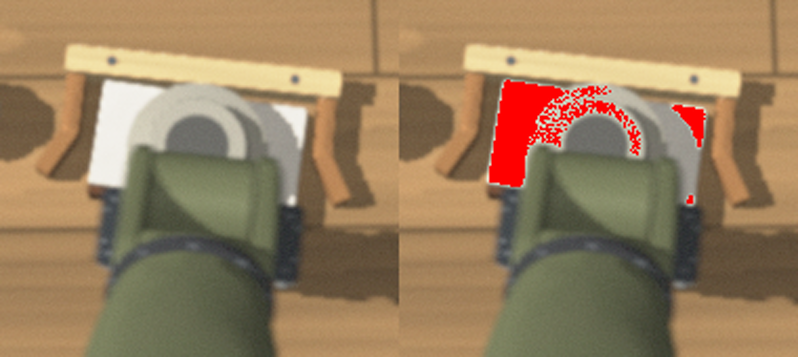

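The crop shows the slab nearly square in the bay. The left gap to the bar is about 8 px (crop) and the right gap slightly larger. Next is the right heel.

>>> carry_out(rows=[{"linear": [0, 55, 0], "twist": 0, "gripper": 1}, {"linear": [0, 11, 0], "twist": 0, "gripper": 1}, {"linear": [14, 0, 0], "twist": 0, "gripper": 1}, {"linear": [14, 0, 0], "twist": 0, "gripper": 1}, {"linear": [5, 0, 0], "twist": 0, "gripper": 1}, {"linear": [3, 0, 0], "twist": 0, "gripper": 1}, {"linear": [3, 0, 0], "twist": 0, "gripper": 1}, {"linear": [3, 0, 0], "twist": 0, "gripper": 1}])

```text
time_s: 19.65
position: [0.572, -0.095, 0.0314]
tool_rot: [3.136, -0.173, -0.004]
force: [-7.4, -2.7, 4.3]
width: 0.0006
finger_force: 3.6
```

```bash
python3 b.py ac
```

```text
t 19.65 TCP bay [-127.7  -83.8] z 0.0314 F bay [-7.1 -3.5] 4.3
bat [-52.85435598  -0.07208303] yaw -0.3 size [197. 128.] heels L [-114.3   86.3] R [-115.4  -85.7] front L [-0.2 99.6] R [  -1.5 -100.4]
```

>>> carry_out(rows=[{"linear": [1.5, 0, 0], "twist": 0, "gripper": 1}, {"linear": [1.5, 0, 0], "twist": 0, "gripper": 1}, {"linear": [1, 0, 0], "twist": 0, "gripper": 1}, {"linear": [0, 0, 0], "twist": 0, "gripper": 1}, {"linear": [0, 0, 0], "twist": 0, "gripper": 1}, {"linear": [0, 0, 0], "twist": 0, "gripper": 1}, {"linear": [0, 0, 0], "twist": 0, "gripper": 1}, {"linear": [0, 0, 0], "twist": 0, "gripper": 1}])

```text
time_s: 20.7
position: [0.5759, -0.0954, 0.0313]
tool_rot: [3.136, -0.173, -0.004]
force: [-6.1, -3.0, 3.9]
width: 0.0005
finger_force: 3.1
```

```bash
python3 b.py
```

```text
t 20.7 TCP bay [-123.7  -83.7] z 0.0313 F bay [-5.8 -3.6] 3.9
```

>>> carry_out(rows=[{"linear": [1, 0, 0], "twist": 0, "gripper": 1}, {"linear": [0, 0, 0], "twist": 0, "gripper": 1}, {"linear": [1, 0, 0], "twist": 0, "gripper": 1}, {"linear": [0, 0, 0], "twist": 0, "gripper": 1}, {"linear": [0, 0, 0], "twist": 0, "gripper": 1}, {"linear": [0, 0, 0], "twist": 0, "gripper": 1}, {"linear": [0, 0, 0], "twist": 0, "gripper": 1}, {"linear": [0, 0, 0], "twist": 0, "gripper": 1}])

```text
time_s: 21.7
position: [0.5779, -0.0956, 0.0313]
tool_rot: [3.136, -0.173, -0.004]
force: [-6.4, -4.8, 3.1]
width: 0.0004
finger_force: 3.1
```

>>> carry_out(rows=[{"linear": [-15, 0, 0], "twist": 0, "gripper": 1}, {"linear": [-22, 0, 0], "twist": 0, "gripper": 1}, {"linear": [0, 0, 0], "twist": 0, "gripper": 1}, {"linear": [0, -55, 0], "twist": 0, "gripper": 1}, {"linear": [0, -55, 0], "twist": 0, "gripper": 1}, {"linear": [0, -55, 0], "twist": 0, "gripper": 1}, {"linear": [0, -5, 0], "twist": 0, "gripper": 1}, {"linear": [0, 0, 0], "twist": 0, "gripper": 1}])

```text
time_s: 22.7
position: [0.5612, 0.0775, 0.0314]
tool_rot: [3.137, -0.172, 0.0]
force: [0.3, 0.6, -0.2]
width: 0.0004
finger_force: 0.0
```

```bash
python3 b.py ad
python3 - <<'E'
from h import *
p=cv2.imread('pics/ad.png')
cv2.imwrite('pics/adz.png',cv2.resize(p[130:250,230:400],None,fx=4.5,fy=4.5,interpolation=2))
E
```

```text
t 22.7 TCP bay [-157.3   86.5] z 0.0314 F bay [0.2 0.6] -0.2
bat [-49.95695135   0.64841518] yaw -2.0 size [205. 101.] heels L [-108.9   88.8] R [-115.   -83.1] front L [ 5.6 98.7] R [  -1.6 -101.1]
```

View pics/adz.png

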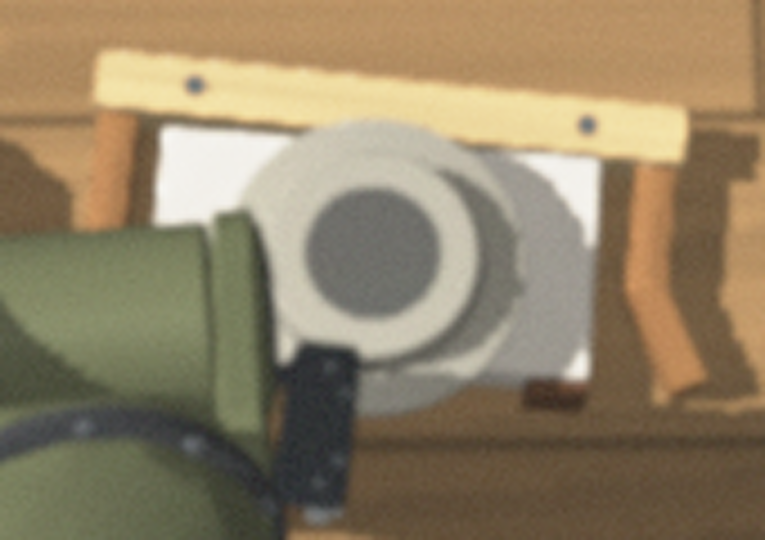

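Right front corner (600,158 in the crop) is at the bar; the left one (160,125) is still about 6–8 mm short. Next I push the left heel.

>>> carry_out(rows=[{"linear": [12, 0, 0], "twist": 0, "gripper": 1}, {"linear": [9, 0, 0], "twist": 0, "gripper": 1}, {"linear": [3, 0, 0], "twist": 0, "gripper": 1}, {"linear": [2, 0, 0], "twist": 0, "gripper": 1}, {"linear": [2, 0, 0], "twist": 0, "gripper": 1}, {"linear": [2, 0, 0], "twist": 0, "gripper": 1}, {"linear": [2, 0, 0], "twist": 0, "gripper": 1}, {"linear": [0, 0, 0], "twist": 0, "gripper": 1}])

```text
time_s: 23.75
position: [0.5924, 0.0743, 0.0315]
tool_rot: [-3.137, 0.173, 0.002]
force: [-3.9, 2.1, 3.1]
width: 0.0005
finger_force: 2.2
```

```bash
python3 b.py
```

```text
t 23.75 TCP bay [-126.    86.7] z 0.0315 F bay [-4.1  1.6] 3.1
```

Pushing on in small steps, watching the force.

>>> carry_out(rows=[{"linear": [1, 0, 0], "twist": 0, "gripper": 1}, {"linear": [1, 0, 0], "twist": 0, "gripper": 1}, {"linear": [1, 0, 0], "twist": 0, "gripper": 1}, {"linear": [1, 0, 0], "twist": 0, "gripper": 1}, {"linear": [0, 0, 0], "twist": 0, "gripper": 1}, {"linear": [0, 0, 0], "twist": 0, "gripper": 1}, {"linear": [0, 0, 0], "twist": 0, "gripper": 1}, {"linear": [0, 0, 0], "twist": 0, "gripper": 1}])

```text
time_s: 24.75
position: [0.5963, 0.0741, 0.0314]
tool_rot: [-3.136, 0.173, 0.002]
force: [-4.7, 3.3, 2.8]
width: 0.0002
finger_force: 2.6
```

>>> carry_out(rows=[{"linear": [0.5, 0, 0], "twist": 0, "gripper": 1}, {"linear": [0, 0, 0], "twist": 0, "gripper": 1}, {"linear": [0.5, 0, 0], "twist": 0, "gripper": 1}, {"linear": [0, 0, 0], "twist": 0, "gripper": 1}, {"linear": [0, 0, 0], "twist": 0, "gripper": 1}, {"linear": [0, 0, 0], "twist": 0, "gripper": 1}, {"linear": [0, 0, 0], "twist": 0, "gripper": 1}, {"linear": [0, 0, 0], "twist": 0, "gripper": 1}])

```text
time_s: 25.75
position: [0.5971, 0.074, 0.0314]
tool_rot: [-3.136, 0.173, 0.002]
force: [-5.7, 4.9, 3.7]
width: 0.0003
finger_force: 3.2
```

```bash
python3 b.py
```

```text
t 25.75 TCP bay [-121.3   87. ] z 0.0314 F bay [-6.2  4.3] 3.7
```

>>> carry_out(rows=[{"linear": [0.5, 0, 0], "twist": 0, "gripper": 1}, {"linear": [0, 0, 0], "twist": 0, "gripper": 1}, {"linear": [0.5, 0, 0], "twist": 0, "gripper": 1}, {"linear": [0, 0, 0], "twist": 0, "gripper": 1}, {"linear": [0.5, 0, 0], "twist": 0, "gripper": 1}, {"linear": [0, 0, 0], "twist": 0, "gripper": 1}, {"linear": [0, 0, 0], "twist": 0, "gripper": 1}, {"linear": [0, 0, 0], "twist": 0, "gripper": 1}])

```text
time_s: 26.75
position: [0.5976, 0.074, 0.0314]
tool_rot: [-3.136, 0.173, 0.006]
force: [-13.8, 4.4, 10.2]
width: 0.0003
finger_force: 7.4
```

```bash
python3 b.py ae
python3 - <<'E'
from h import *
p=cv2.imread('pics/ae.png')
cv2.imwrite('pics/aez.png',cv2.resize(p[130:250,230:400],None,fx=4.5,fy=4.5,interpolation=2))
E
```

```text
t 26.75 TCP bay [-120.7   87. ] z 0.0314 F bay [-14.2   2.9] 10.2
bat [-49.96844387 -23.39641408] yaw -2.6 size [152.  32.] heels L [-108.1   65.3] R [-115.7 -106.5] front L [ 6.4 74.2] R [  -2.5 -125.6]
```

View pics/aez.png

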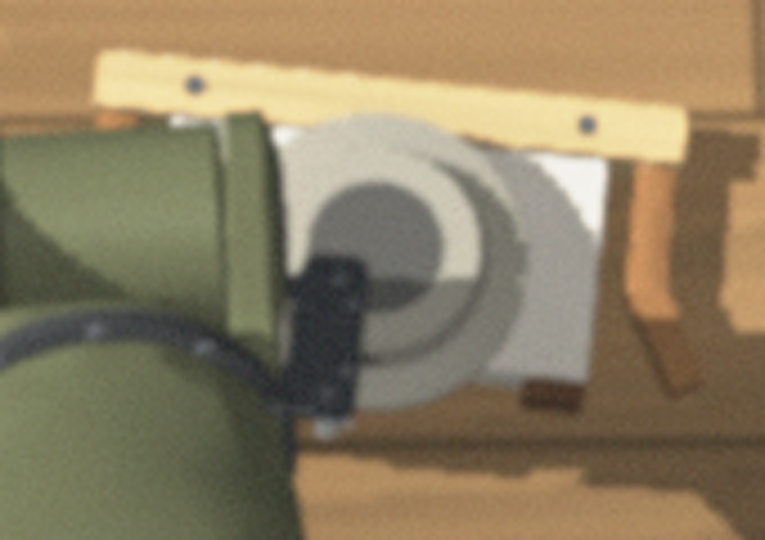

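Left corner is firmly bearing at the bar, right corner (605,160) looks close. Next I press the right heel.

>>> carry_out(rows=[{"linear": [0, 0, 0], "twist": 0, "gripper": 1}, {"linear": [-15, 0, 0], "twist": 0, "gripper": 1}, {"linear": [-23, 0, 0], "twist": 0, "gripper": 1}, {"linear": [0, 0, 0], "twist": 0, "gripper": 1}, {"linear": [0, 55, 0], "twist": 0, "gripper": 1}, {"linear": [0, 55, 0], "twist": 0, "gripper": 1}, {"linear": [0, 55, 0], "twist": 0, "gripper": 1}, {"linear": [0, 7, 0], "twist": 0, "gripper": 1}])

```text
time_s: 27.8
position: [0.5429, -0.0967, 0.0317]
tool_rot: [3.136, -0.179, 0.002]
force: [0.2, 0.9, 0.3]
width: 0.0004
finger_force: 0.0
```

>>> carry_out(rows=[{"linear": [12, 0, 0], "twist": 0, "gripper": 1}, {"linear": [11, 0, 0], "twist": 0, "gripper": 1}, {"linear": [5, 0, 0], "twist": 0, "gripper": 1}, {"linear": [2, 0, 0], "twist": 0, "gripper": 1}, {"linear": [2, 0, 0], "twist": 0, "gripper": 1}, {"linear": [1, 0, 0], "twist": 0, "gripper": 1}, {"linear": [1, 0, 0], "twist": 0, "gripper": 1}, {"linear": [0, 0, 0], "twist": 0, "gripper": 1}])

```text
time_s: 28.8
position: [0.5762, -0.0973, 0.0315]
tool_rot: [-3.137, 0.174, -0.0]
force: [0.6, -1.2, -0.3]
width: 0.0004
finger_force: 0.0
```

```bash
python3 b.py
```

```text
t 28.8 TCP bay [-123.2  -85.6] z 0.0315 F bay [ 0.8 -1.1] -0.3
```

>>> carry_out(rows=[{"linear": [1, 0, 0], "twist": 0, "gripper": 1}, {"linear": [0, 0, 0], "twist": 0, "gripper": 1}, {"linear": [1, 0, 0], "twist": 0, "gripper": 1}, {"linear": [0, 0, 0], "twist": 0, "gripper": 1}, {"linear": [0, 0, 0], "twist": 0, "gripper": 1}, {"linear": [0, 0, 0], "twist": 0, "gripper": 1}, {"linear": [0, 0, 0], "twist": 0, "gripper": 1}, {"linear": [0, 0, 0], "twist": 0, "gripper": 1}])

```text
time_s: 29.8
position: [0.5777, -0.0975, 0.0314]
tool_rot: [-3.137, 0.174, 0.002]
force: [-4.6, -0.7, 3.7]
width: 0.0005
finger_force: 2.5
```

```bash
python3 b.py
```

```text
t 29.8 TCP bay [-121.7  -85.6] z 0.0314 F bay [-4.5 -1.2] 3.7
```

>>> carry_out(rows=[{"linear": [0.5, 0, 0], "twist": 0, "gripper": 1}, {"linear": [0, 0, 0], "twist": 0, "gripper": 1}, {"linear": [0.5, 0, 0], "twist": 0, "gripper": 1}, {"linear": [0, 0, 0], "twist": 0, "gripper": 1}, {"linear": [0, 0, 0], "twist": 0, "gripper": 1}, {"linear": [0, 0, 0], "twist": 0, "gripper": 1}, {"linear": [0, 0, 0], "twist": 0, "gripper": 1}, {"linear": [0, 0, 0], "twist": 0, "gripper": 1}])

```text
time_s: 30.8
position: [0.5785, -0.0978, 0.0314]
tool_rot: [3.137, -0.174, -0.003]
force: [-7.0, -1.1, 4.3]
width: 0.0002
finger_force: 3.7
```

```bash
python3 b.py
```

```text
t 30.8 TCP bay [-121.   -85.8] z 0.0314 F bay [-6.8 -1.9] 4.3
```

>>> carry_out(rows=[{"linear": [0.5, 0, 0], "twist": 0, "gripper": 1}, {"linear": [0, 0, 0], "twist": 0, "gripper": 1}, {"linear": [0.5, 0, 0], "twist": 0, "gripper": 1}, {"linear": [0, 0, 0], "twist": 0, "gripper": 1}, {"linear": [0, 0, 0], "twist": 0, "gripper": 1}, {"linear": [0, 0, 0], "twist": 0, "gripper": 1}, {"linear": [0, 0, 0], "twist": 0, "gripper": 1}, {"linear": [0, 0, 0], "twist": 0, "gripper": 1}])

```text
time_s: 31.8
position: [0.5787, -0.0978, 0.0315]
tool_rot: [-3.137, 0.174, 0.006]
force: [-15.1, -1.3, 11.4]
width: 0.0006
finger_force: 7.2
```

```bash
python3 b.py
```

```text
t 31.8 TCP bay [-120.7  -85.8] z 0.0315 F bay [-14.9  -2.9] 11.4
```

Right is also home at the same depth (−120.7). I'll back off and re-press the left heel to confirm it still bears.

>>> carry_out(rows=[{"linear": [-2, 0, 0], "twist": 0, "gripper": 1}, {"linear": [-15, 0, 0], "twist": 0, "gripper": 1}, {"linear": [-22, 0, 0], "twist": 0, "gripper": 1}, {"linear": [0, 0, 0], "twist": 0, "gripper": 1}, {"linear": [0, -55, 0], "twist": 0, "gripper": 1}, {"linear": [0, -55, 0], "twist": 0, "gripper": 1}, {"linear": [0, -55, 0], "twist": 0, "gripper": 1}, {"linear": [0, -7, 0], "twist": 0, "gripper": 1}])

```text
time_s: 32.8
position: [0.5613, 0.0807, 0.0316]
tool_rot: [-3.137, 0.168, -0.002]
force: [0.1, -0.6, -0.6]
width: 0.0004
finger_force: 0.0
```

>>> carry_out(rows=[{"linear": [12, 0, 0], "twist": 0, "gripper": 1}, {"linear": [11, 0, 0], "twist": 0, "gripper": 1}, {"linear": [6, 0, 0], "twist": 0, "gripper": 1}, {"linear": [3, 0, 0], "twist": 0, "gripper": 1}, {"linear": [2, 0, 0], "twist": 0, "gripper": 1}, {"linear": [1, 0, 0], "twist": 0, "gripper": 1}, {"linear": [1, 0, 0], "twist": 0, "gripper": 1}, {"linear": [0, 0, 0], "twist": 0, "gripper": 1}])

```text
time_s: 33.8
position: [0.5962, 0.0737, 0.0315]
tool_rot: [-3.137, 0.173, -0.0]
force: [0.4, -0.2, -0.0]
width: 0.0003
finger_force: 0.0
```

```bash
python3 b.py
```

```text
t 33.8 TCP bay [-122.1   86.5] z 0.0315 F bay [ 0.4 -0.2] -0.0
```

>>> carry_out(rows=[{"linear": [1, 0, 0], "twist": 0, "gripper": 1}, {"linear": [0, 0, 0], "twist": 0, "gripper": 1}, {"linear": [0.5, 0, 0], "twist": 0, "gripper": 1}, {"linear": [0, 0, 0], "twist": 0, "gripper": 1}, {"linear": [0.5, 0, 0], "twist": 0, "gripper": 1}, {"linear": [0, 0, 0], "twist": 0, "gripper": 1}, {"linear": [0, 0, 0], "twist": 0, "gripper": 1}, {"linear": [0, 0, 0], "twist": 0, "gripper": 1}])

```text
time_s: 34.8
position: [0.5976, 0.0736, 0.0314]
tool_rot: [-3.137, 0.173, 0.003]
force: [-7.6, 1.8, 4.0]
width: 0.0005
finger_force: 3.7
```

```bash
python3 b.py
```

```text
t 34.8 TCP bay [-120.7   86.6] z 0.0314 F bay [-7.8  1. ] 4.0
```

>>> carry_out(rows=[{"linear": [0.4, 0, 0], "twist": 0, "gripper": 1}, {"linear": [0, 0, 0], "twist": 0, "gripper": 1}, {"linear": [0, 0, 0], "twist": 0, "gripper": 1}, {"linear": [0, 0, 0], "twist": 0, "gripper": 1}, {"linear": [0, 0, 0], "twist": 0, "gripper": 1}, {"linear": [0, 0, 0], "twist": 0, "gripper": 1}, {"linear": [0, 0, 0], "twist": 0, "gripper": 1}, {"linear": [0, 0, 0], "twist": 0, "gripper": 1}])

```text
time_s: 35.8
position: [0.5976, 0.0736, 0.0314]
tool_rot: [3.137, -0.173, -0.004]
force: [-10.5, 1.7, 7.5]
width: 0.0005
finger_force: 5.3
```

>>> carry_out(rows=[{"linear": [-2, 0, 0], "twist": 0, "gripper": 1}, {"linear": [-15, 0, 0], "twist": 0, "gripper": 1}, {"linear": [-50, 0, 0], "twist": 0, "gripper": 1}, {"linear": [-50, 0, 0], "twist": 0, "gripper": 1}, {"linear": [0, 0, -60], "twist": 0, "gripper": 1}, {"linear": [0, 0, -60], "twist": 0, "gripper": 1}, {"linear": [-40, 0, 0], "twist": 0, "gripper": 1}, {"linear": [0, 0, 0], "twist": 0, "gripper": 1}])

```text
time_s: 36.8
position: [0.4414, 0.0908, 0.1521]
tool_rot: [-3.137, 0.173, -0.002]
force: [-0.8, 0.3, 0.2]
width: 0.0001
finger_force: 0.0
```

```bash
python3 b.py af
python3 - <<'E'
from h import *
p=cv2.imread('pics/af.png')
cv2.imwrite('pics/afz.png',cv2.resize(p[130:250,230:400],None,fx=4.5,fy=4.5,interpolation=2))
E
```

```text
t 36.8 TCP bay [-277.8   86.6] z 0.1521 F bay [-0.8  0.2] 0.2
bat [-52.84488566  -0.30465783] yaw -0.0 size [199. 123.] heels L [-114.8   85.7] R [-114.9  -86.3] front L [-0.8 99.7] R [  -0.9 -100.3]
```

View pics/afz.png

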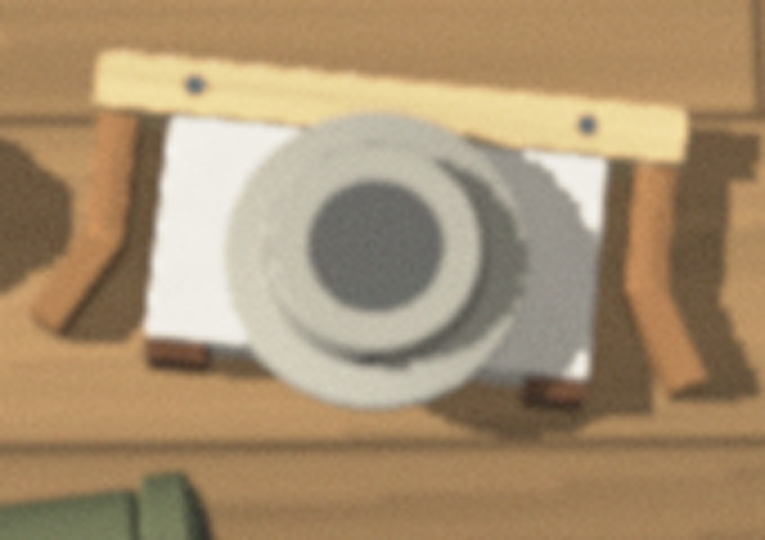

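The bat sits flush and square: its front edge meets the bar from (170,118) to (605,160) in the crop, it is centred between the cheeks, and the tool is clear.

```bash
python3 -c "
from cell import manip
print(manip.close_job())"
```

```text
the job is handed in; nothing more can be done
None
```

I handed the job in at about 37 s: the bat is pressed home, flush and square against the stop bar by the last top-camera view (yaw about 0°, within 1 mm of the centre line), and released. The highest total force I read was about 19 N, though readings come only at the end of each move. The judge gave no verdict.

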